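Sweep the glass rondels through the gate into the catch slot

TASK

With the fingertips, push the three round glass rondels along the deck of the wooden sorting box, one at a time, through the gate in its fence so that each drops into the catch slot behind. Slide them only: do not lift them, and leave the square glass bevel and the things standing around the box where they are.

Things in the scene. Friction and masses are not known exactly. Their poses are not given: they have to be found in the camera images.
- sorting_box: Fixed wooden box with a flat white deck. Origin at table height; x points level from the open rear through the gate into the slot, y to the left, z up. Deck surface at z = 60 mm, x -160 to +50, y -155 to +155 mm. Fences 15 mm higher than the deck: one across it at x 45 to 50 mm with one gap, the gate (y -28 to +28 mm), and one along each side (y +-155 mm). The rear edge is open.
- gate (a point): Middle of the gate, at deck height on the side of the fence that faces the deck; same axes as the box. The gate is 56 mm wide, its fence 5 mm thick and 15 mm high.
- slot (a point): Middle of the catch slot's floor, 54 mm below the deck. The slot is an open-topped pocket right behind the gate, 63 mm long (box x 50 to 113 mm) and 110 mm wide (y -55 to +55 mm); its outer walls rise 15 mm above deck height. A rondel whose centre is pushed past the deck's edge tips in.
- rondel_a: One of three identical loose amber glass rondels: a round flat disc 40 mm in diameter and 9 mm thick, 24 to 42 g, lying flat on the deck. Origin at its centre (4.5 mm above the deck), z along its axis. It starts 90 to 155 mm from the gate.
- rondel_b: One of three identical loose amber glass rondels: a round flat disc 40 mm in diameter and 9 mm thick, 24 to 42 g, lying flat on the deck. Origin at its centre (4.5 mm above the deck), z along its axis. It starts 90 to 155 mm from the gate.
- rondel_c: One of three identical loose amber glass rondels: a round flat disc 40 mm in diameter and 9 mm thick, 24 to 42 g, lying flat on the deck. Origin at its centre (4.5 mm above the deck), z along its axis. It starts 90 to 155 mm from the gate.
- bevel: Loose square piece of the same amber glass, 36 x 36 x 9 mm, lying flat among the rondels on the deck; it stays there. Origin at its centre, 4.5 mm above the deck.
- jar: Closed glass jar with a steel cap, 50 mm in diameter and 65 mm high, standing on the table beside the slot pocket. Origin at the centre of its underside. Leave alone.
- pliers: Pliers with black handles lying on the table on the other side of the slot pocket, jaws towards it, about 135 mm long (44 mm from the origin to the jaw tips along +x, 90 mm back to the handle ends), 50 mm wide, 12 mm high. Origin under the pivot. Leave alone.
Mind the look-alikes: they are no part of the job. Leave any green or turquoise look-alike of the rondel_b alone.

How it is judged (in metres and radians):
On the way, in this order (a step that is already met when the one before it is completed fails the run):
1. one rondel lies in the slot, the other two do not yet (((x of rondel_a in the frame of sorting_box between 0.05 and 0.113 m and y of rondel_a in the frame of sorting_box between -0.055 and 0.055 m and z of rondel_a in the frame of sorting_box below 0.055 m) or (x of rondel_b in the frame of sorting_box between 0.05 and 0.113 m and y of rondel_b in the frame of sorting_box between -0.055 and 0.055 m and z of rondel_b in the frame of sorting_box below 0.055 m) or (x of rondel_c in the frame of sorting_box between 0.05 and 0.113 m and y of rondel_c in the frame of sorting_box between -0.055 and 0.055 m and z of rondel_c in the frame of sorting_box below 0.055 m))), for 0.2 s.
2. a second rondel lies in the slot, the third does not yet ((((x of rondel_a in the frame of sorting_box between 0.05 and 0.113 m and y of rondel_a in the frame of sorting_box between -0.055 and 0.055 m and z of rondel_a in the frame of sorting_box below 0.055 m) and (x of rondel_b in the frame of sorting_box between 0.05 and 0.113 m and y of rondel_b in the frame of sorting_box between -0.055 and 0.055 m and z of rondel_b in the frame of sorting_box below 0.055 m)) or ((x of rondel_a in the frame of sorting_box between 0.05 and 0.113 m and y of rondel_a in the frame of sorting_box between -0.055 and 0.055 m and z of rondel_a in the frame of sorting_box below 0.055 m) and (x of rondel_c in the frame of sorting_box between 0.05 and 0.113 m and y of rondel_c in the frame of sorting_box between -0.055 and 0.055 m and z of rondel_c in the frame of sorting_box below 0.055 m)) or ((x of rondel_b in the frame of sorting_box between 0.05 and 0.113 m and y of rondel_b in the frame of sorting_box between -0.055 and 0.055 m and z of rondel_b in the frame of sorting_box below 0.055 m) and (x of rondel_c in the frame of sorting_box between 0.05 and 0.113 m and y of rondel_c in the frame of sorting_box between -0.055 and 0.055 m and z of rondel_c in the frame of sorting_box below 0.055 m)))), for 0.2 s.
3. all three rondels lie in the slot (x of rondel_a in the frame of sorting_box between 0.05 and 0.113 m and y of rondel_a in the frame of sorting_box between -0.055 and 0.055 m and z of each of rondel_a, rondel_b, rondel_c in the frame of sorting_box below 0.055 m and x of rondel_b in the frame of sorting_box between 0.05 and 0.113 m and y of rondel_b in the frame of sorting_box between -0.055 and 0.055 m and x of rondel_c in the frame of sorting_box between 0.05 and 0.113 m and y of rondel_c in the frame of sorting_box between -0.055 and 0.055 m), for 0.2 s.
At the end, for the whole second after the job is handed in: All three rondels lie at rest inside the catch slot, their centres at least 5 mm below deck height, having gone in one at a time; the bevel, jar and pliers are within 20 mm of where they began (all of step 3 and linear speed of each of rondel_a, rondel_b, rondel_c below 0.03 m/s and distance of each of bevel, jar, pliers from where it was at the start of the episode below 0.02 m); the robot touches nothing.
It fails at once if a rondel is lifted: its centre rises more than 11 mm above where it lies on the deck (height (world z) of any of rondel_a, rondel_b, rondel_c above 0.0755 m).
It fails at once if the bevel or another bystander is moved more than 20 mm (distance of any of bevel, jar, pliers from where it was at the start of the episode above 0.02 m).
It also fails if it takes over 72 s, if anything falls off the work surface, if the arm or the gripper's body presses on something with over 40 N, if the wrist force passes 120 N, or if a joint passes its speed limit or range.

ROBOT

A 6-joint arm with a two-finger parallel gripper is mounted at the origin on the work surface. World frame = base frame: x ahead of the robot, y to its left, z up, the work surface at z = 0. Lengths are in mm, angles in degrees, forces in N, time in s.
With the tool pointing down it reaches from about 300 to 850 mm from the base axis. Payload 4.2 kg.
Tool frame: the origin (TCP) lies at the centre of the arm's flange, where the gripper is bolted on; the fingertips stand 191 mm ahead of it and the grasp point (between the pads) lies 172 mm ahead of it; y points along the fingers, x is the direction in which the jaws open and shut, and the axes are right-handed (so a half turn about y gives the same grasp; the last joint's range is limited). The gripper opens to 91 mm and grips with 3 to 60 N. Pads are 32 mm wide; open, the fingers measure 118 mm over their backs; the gripper's body (76 mm by 178 mm) begins 60 mm behind the grasp point.
Start: joints at [-64.687, 18.312, 89.639, -0, 72.044, -1.146], TCP at [256.195, -514.769, 404.776] pointing down, gripper open.
Joint ranges: [-177.97, 177.97], [-48.28, 115.42], [12.27, 149.76], [-77.06, 257.06], [2.81, 150.46], [-146.56, 146.56]. Speed limits (degrees/s): [147.25, 147.25, 180, 180, 180, 180].

INTERFACE

Orientations are given as [roll, pitch, yaw] about the fixed x, y, z axes, in that order (R = Rz(yaw) Ry(pitch) Rx(roll)).
In Python, from workcell import env gives the robot as it stands.
- The arm moves only by the tool carry_out, never from a script. Its argument "increments" is a list of rows, each a list of 3 entries, a list of its own where there are three numbers: the turn, a rotation vector about the tool's x, y, z in rad, then the shift along the tool's x, y, z in mm, then the closure, from 0 (fully open) to 1 (shut). In form: [[[wx, wy, wz], [dx, dy, dz], claw], ...]. A call has 1 to 10 rows; each row is the pose to reach, as a shift and turn from the pose commanded when the call began, along the tool's axes at that moment; what a row does not reach only later rows make up. A row lasts 1/12 s, in which the tool goes at most 41.7 mm and 7.16 degrees, less where a joint would pass 70% of its speed; a pose out of reach is approached as far as the arm can. A call with a gripper value outside its range is refused whole. The fingers move at their own pace and stop on an object; "force" is the grip in N (left out, the last holds). Time passes only in rows, so rows that repeat a pose let the fingers close. It gives the time, the measured TCP pose, the force and the opening at its end, in the units of the state.
- env.state(): the state, without advancing time (a new reading comes with each control period).
- env.grab_frame(name): name is "side" or "top" or "wrist"; returns a dict with "frame" (420x560x3 uint8, blue, green, red), "z_map" (420x560 float32, mm along the optical axis (not along the pixel's ray), 0 where there is no reading), "camera_matrix" (3x3 intrinsics, pixels), "k1" (the pictures are not rectified: a ray, as slopes to the right and down, at radius r is drawn at 1 + k1 r^2 times it, then the intrinsics apply), "rvec" (rotation vector, rad) and "tvec" (3), from world to camera coordinates, as OpenCV has them; the wrist camera has in their place "hand_eye" (4x4, takes a point from camera to tool coordinates, whose origin is the TCP and whose axes are the tool frame's). Camera axes: x right, y down, z forward; pixel columns grow to the right and rows downward; lengths in mm; the calibration is good to about 2 mm. A picture is of the moment at which its call begins: read the wrist's pose just before it.
- env.job_done(): hands the job in, once; it reports no verdict.
The state is a dict: "time_s": time; "qpos": joint angles; "qvel": joint speeds; "effort": joint torques, N m; "ee_pos": TCP position; "ee_rot": TCP orientation; "force": force on the tool from outside, world axes, zero at the start; "torque": the same for the moment, N m; "gripper_width": finger opening in mm.
Only numpy, scipy, OpenCV 4.12 (cv2) and the standard library are available. Lean on these libraries where they do the work, as an engineer would, in place of code of your own. Each camera call takes 0.05 s, during which the arm holds its last target. There are 200 camera calls.

## Working session

There is one attempt and no reset: what is moved stays moved. The work goes in short steps, Python scripts to look and compute and a tool call to move; the robot and the scene stay as the last step left them, time stands still between calls to the robot, and variables do not carry over. Pictures are saved under pics/ and viewed, about 8 in all and at most 12, crops included, and the job is handed in when it is done.

Besides the shell and the picture viewer there is one more tool, called after "Call:" as a command line: name --argument value ..., lists and objects as JSON in quotes. carry_out: Moves the arm, as the interface text tells. Its arguments: {"type":"object","properties":{"increments":{"type":"array","items":{"type":"array"}},"force":{"type":"number"}},"required":["increments"]}

```bash
mkdir -p pics; ls; cat > h.py <<'E'
import numpy as np, cv2, time
from workcell import env
def grab(n,save=None):
    f=env.grab_frame(n)
    if save: cv2.imwrite(f'pics/{save}.png',f['frame'])
    return f
def ray(f,u,v):
    K=np.array(f['camera_matrix'],float);k=f['k1']
    d=np.array([(u-K[0,2])/K[0,0],(v-K[1,2])/K[1,1]]);s=d.copy()
    for _ in range(20): s=d/(1+k*(s@s))
    return np.array([s[0],s[1],1.])
def on_z(f,u,v,z):
    R=cv2.Rodrigues(np.array(f['rvec'],float))[0];t=np.array(f['tvec'],float).ravel()
    c=-R.T@t;d=R.T@ray(f,u,v);return c+d*(z-c[2])/d[2]
def at_depth(f,u,v):
    R=cv2.Rodrigues(np.array(f['rvec'],float))[0];t=np.array(f['tvec'],float).ravel()
    return R.T@(ray(f,u,v)*f['z_map'][int(v),int(u)]-t)
def proj(f,p):
    R=cv2.Rodrigues(np.array(f['rvec'],float))[0];t=np.array(f['tvec'],float).ravel()
    c=R@np.array(p,float)+t;s=c[:2]/c[2];s=s*(1+f['k1']*(s@s));K=np.array(f['camera_matrix'])
    return K[0,0]*s[0]+K[0,2],K[1,1]*s[1]+K[1,2]
E
python3 - <<'E'
from h import *
a=grab('top','top0');b=grab('side','side0')
s=env.state();print(s['ee_pos'],s['ee_rot'],s['force'],s['gripper_width'],s['time_s'])
for f in(a,b):print(f['camera_matrix'],f['k1'],f['rvec'],f['tvec'])
cv2.imwrite('pics/both.png',cv2.resize(np.vstack([a['frame']]),(784,588)))
E
```

```text
pics
[ 256.12925597 -514.62389781  404.00678664] [-89.99768316   0.09092595 -63.54241356] [ 0.31473821  0.13194889 -0.69954678] 91.76242183684055 0.1
[[395.75475931   0.         278.59458442]
 [  0.         395.75475931 211.09091867]
 [  0.           0.           1.        ]] -0.06520144708540745 [ 2.14796969 -2.20880985  0.13184911] [ 27.14659685 679.78503902 661.72318447]
[[452.03082199   0.         280.67672676]
 [  0.         452.03082199 213.03240342]
 [  0.           0.           1.        ]] -0.01947400782716043 [ 0.79252817 -2.62160878  1.01237846] [565.24389637 303.11119193 706.51970209]
```

View pics/both.png

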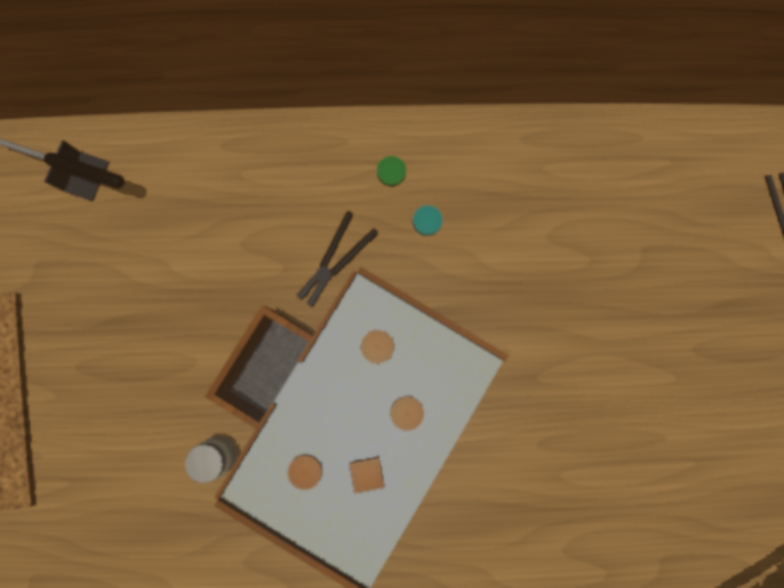

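The top view (shown ×1.4) has the three amber discs at about (377,347), (407,413) and (305,472), and the amber square (the bevel) at (367,475). The look-alikes are a green disc at (391,171) and a turquoise one at (427,221). The slot pocket is at (262,365), the jar at (205,463) and the pliers at (330,265).

```bash
cat >> h.py <<'E'
def blobs(f,zt=69):
    hsv=cv2.cvtColor(f['frame'],cv2.COLOR_BGR2HSV)
    n,l,st,c=cv2.connectedComponentsWithStats(cv2.inRange(hsv,(5,70,110),(20,255,255)))
    o=[]
    for i in range(1,n):
        if 250<st[i,4]<900:
            m=(l==i).astype(np.uint8);cn=cv2.findContours(m,0,1)[0][0]
            P=np.array([on_z(f,*p[0],zt)[:2] for p in cn],np.float32)
            o.append((c[i],st[i,4],np.mean(P,0) if 0 else on_z(f,*c[i],zt)[:2],cv2.minAreaRect(P)))
    return o
E
python3 - <<'E'
from h import *
f=grab('top')
for b in blobs(f):print(np.round(b[0],1),b[1],np.round(b[2],1),np.round(b[3][1],1),round(b[3][2],1))
for n,u,v in [('backL',359,272),('rearR',505,357),('botrear',370,587),('left',220,500),('gate1',303,358),('gate2',273,404)]:
    u/=1.4;v/=1.4;print(n,np.round(on_z(f,u,v,75 if n!='botrear' else 75),1),np.round(on_z(f,u,v,60),1))
for u,v in [(377,347),(407,413),(305,472),(367,475),(400,370),(330,430),(300,540),(205,463)]:print(np.round(at_depth(f,u/1.4,v/1.4),1))
c=f['frame'][180:425,140:370];cv2.imwrite('pics/crop1.png',cv2.resize(c,None,fx=3,fy=2.45*1,interpolation=2) if 0 else cv2.resize(c,None,fx=2.45,fy=2.45,interpolation=2))
E
```

```text
[269.2 247.2] 436 [617.1  26.2] [38.6 37.4] 43.4
[290.4 294.9] 449 [538.1  -6.5] [38.2 37.7] 57.5
[217.2 336.9] 477 [473.8 114.7] [37.9 38.8] 44.0
[261.6 339. ] 469 [468.3  42.6] [35.3 34.7] 9.5
backL [705.2  45.   75. ] [707.4  45.5  60. ]
rearR [ 599.7 -124.3   75. ] [ 599.5 -127.7   60. ]
botrear [342.3  41.5  75. ] [336.2  42.   60. ]
left [445.1 211.4  75. ] [441.3 215.8  60. ]
gate1 [605.6 112.8  75. ] [605.4 114.9  60. ]
gate2 [553.3 148.5  75. ] [552.  151.4  60. ]
[616.   26.1  67.8]
[538.   -7.   70.1]
[472.9 113.9  66.7]
[467.7  41.7  68.1]
[587.9  -0.7  58.1]
[519.4  84.6  57.6]
[392.4 122.6  58.5]
[485.3 232.1  63.2]
```

View pics/crop1.png

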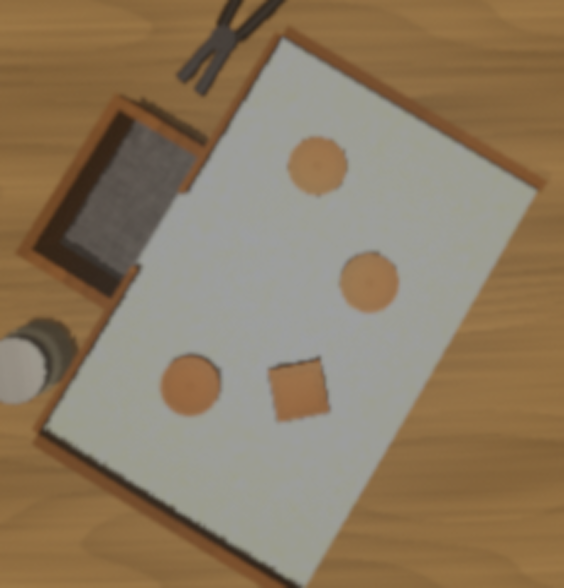

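The close crop shows three round discs, at crop pixels (318,166), (370,282) and (191,385), and the square bevel at (300,389). The gate posts are at (187,191) and (138,266), and the rear corners at (540,188) and (303,586). Next I'll fit the box pose.

```bash
python3 - <<'E'
from h import *
from scipy.optimize import least_squares
f=grab('top')
m=[((-160,-155,60),(538,189)),((-160,155,60),(304,586)),((45,-155,75),(284,37)),((45,155,60),(44,428)),((45,-28,75),(187,192)),((45,28,60),(139,266)),((47,-155,75),(289,29)),]
P=np.array([a for a,_ in m],float);U=np.array([(140+x/2.45,180+y/2.45) for _,(x,y) in m])
def W(p,P):
    c,s=np.cos(p[2]),np.sin(p[2]);return np.c_[p[0]+c*P[:,0]-s*P[:,1],p[1]+s*P[:,0]+c*P[:,1],P[:,2]]
r=least_squares(lambda p:(np.array([proj(f,q) for q in W(p,P)])-U).ravel(),[545,85,1.0],loss='soft_l1')
print(r.x,np.degrees(r.x[2]));print(r.fun.reshape(-1,2).round(1))
p=r.x;c,s=np.cos(p[2]),np.sin(p[2]);R=np.array([[c,-s],[s,c]])
np.save('box.npy',p)
for b in blobs(f):print('box xy',np.round(R.T@(b[2]-p[:2]),1),'gate dist',np.linalg.norm(R.T@(b[2]-p[:2])-[45,0]).round(1))
im=cv2.resize(f['frame'],(1120,840))
def pl(Q,col):
    uv=np.array([proj(f,q) for q in W(p,np.array(Q,float))])*2+.5;cv2.polylines(im,[uv.astype(int)],1,col,1)
pl([(-160,-155,60),(-160,155,60),(50,155,60),(50,-155,60)],(255,0,0))
pl([(45,-28,75),(45,28,75),(50,28,75),(50,-28,75)],(0,0,255));pl([(50,-55,75),(50,55,75),(113,55,75),(113,-55,75)],(0,200,0))
cv2.imwrite('pics/ov.png',im[360:840,270:740])
E
```

```text
[552.22509267  92.14743709   0.99626256] 57.081639985371915
[[ 0.5  0.3]
 [ 0.2  0.7]
 [ 0.1 -1.8]
 [ 0.1 -0.8]
 [-1.   0.7]
 [ 2.  -0.8]
 [-3.   0.9]]
box xy [-20.1 -90.2] gate dist 111.3
box xy [-90.4 -41.9] gate dist 141.8
box xy [-23.8  78.1] gate dist 104.1
box xy [-87.1  43.5] gate dist 139.1
```

View pics/ov.png

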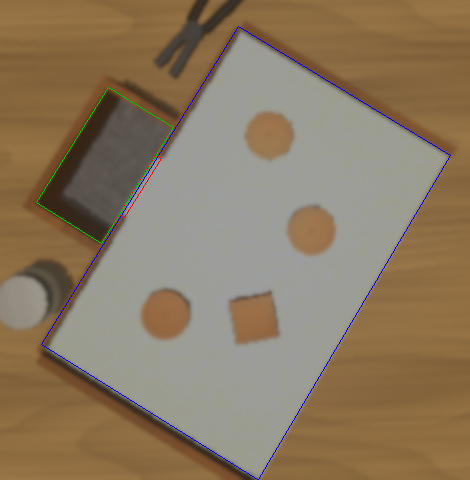

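The overlay matches the deck, gate and pocket. In box coordinates the rondels are at (-20,-90), (-90,-42) and (-24,78), all 90–155 mm from the gate, and the bevel is at (-87,43). I'll cradle each disc between two slightly open fingertips and push the easiest one, (-90,-42), first.

```bash
cat >> h.py <<'E'
from scipy.spatial.transform import Rotation as Rn
BX,BY,BA=np.load('box.npy'); CL=0.74; D=32.
def tool(x,y,h,tip,back=0,claw=CL):
    "tool pose [wx,wy,wz,yaw,claw]: cradling a disc centred at box (x,y), heading h deg in box"
    H=np.radians(h);x=x-(D+back)*np.cos(H);y=y-(D+back)*np.sin(H);c,s=np.cos(BA),np.sin(BA)
    return np.array([BX+c*x-s*y,BY+s*x+c*y,tip+191,h+np.degrees(BA)-90,claw])
def cur():
    s=env.state();x=Rn.from_euler('xyz',s['ee_rot'],degrees=True).as_matrix()[:,0]
    return np.array([*s['ee_pos'],np.degrees(np.arctan2(x[1],x[0])),np.nan])
def bez(P,n):
    t=np.linspace(0,1,400)[:,None];P=np.array(P,float)
    B=(1-t)**3*P[0]+3*(1-t)**2*t*P[1]+3*(1-t)*t*t*P[2]+t**3*P[3]
    d=np.gradient(B,axis=0);h=np.degrees(np.arctan2(d[:,1],d[:,0]))
    L=np.r_[0,np.cumsum(np.hypot(*np.diff(B,axis=0).T)/8+abs(np.diff(h))/5)]
    q=np.linspace(0,L[-1],n+1)[1:]
    return [(np.interp(a,L,B[:,0]),np.interp(a,L,B[:,1]),np.interp(a,L,h)) for a in q],L[-1]
def emit(start,poses,n=10):
    "poses are one per row; prints calls of n rows, each relative to the last pose of the call before"
    b=start
    for i in range(0,len(poses),n):
        c,s=np.cos(np.radians(b[3])),np.sin(np.radians(b[3]));rows=[]
        for p in poses[i:i+n]:
            d=p[:3]-b[:3]
            rows.append([[0,round(float(-np.radians(p[3]-b[3])),3),0],[round(float(c*d[0]+s*d[1]),1),round(float(-d[2]),1),round(float(-s*d[0]+c*d[1]),1)],round(float(p[4]),3)])
        print(str(rows).replace(' ',''));b=poses[i+n-1] if i+n<=len(poses) else poses[-1]
def lin(a,b,n):
    a=a.copy(); a[4]=b[4]
    return [a+(b-a)*k/n for k in range(1,n+1)]
E
python3 - <<'E'
from h import *
s=cur();print(s)
hi=tool(-90,-42,27,150,back=18)
print(hi);dist=np.linalg.norm(hi[:3]-s[:3]);print(dist)
p=lin(s,hi,17)+[hi]*3
emit(s,p)
E
```

```text
[ 256.16984155 -514.68407304  404.257757    -63.5394591            nan]
[533.41633848 -55.96079894 341.          -5.91836001   0.74      ]
539.7167832104478
[[[0,-0.059,0],[-16.9,3.7,26.6],0.74],[[0,-0.118,0],[-33.8,7.4,53.2],0.74],[[0,-0.177,0],[-50.7,11.2,79.9],0.74],[[0,-0.237,0],[-67.6,14.9,106.5],0.74],[[0,-0.296,0],[-84.5,18.6,133.1],0.74],[[0,-0.355,0],[-101.3,22.3,159.7],0.74],[[0,-0.414,0],[-118.2,26.0,186.4],0.74],[[0,-0.473,0],[-135.1,29.8,213.0],0.74],[[0,-0.532,0],[-152.0,33.5,239.6],0.74],[[0,-0.592,0],[-168.9,37.2,266.2],0.74]]
[[[0,-0.059,0],[0.8,3.7,31.5],0.74],[[0,-0.118,0],[1.7,7.4,63.0],0.74],[[0,-0.177,0],[2.5,11.2,94.6],0.74],[[0,-0.237,0],[3.3,14.9,126.1],0.74],[[0,-0.296,0],[4.1,18.6,157.6],0.74],[[0,-0.355,0],[5.0,22.3,189.1],0.74],[[0,-0.414,0],[5.8,26.0,220.6],0.74],[[0,-0.414,0],[5.8,26.0,220.6],0.74],[[0,-0.414,0],[5.8,26.0,220.6],0.74],[[0,-0.414,0],[5.8,26.0,220.6],0.74]]
```

Call:
carry_out --increments '[[[0,-0.059,0],[-16.9,3.7,26.6],0.74],[[0,-0.118,0],[-33.8,7.4,53.2],0.74],[[0,-0.177,0],[-50.7,11.2,79.9],0.74],[[0,-0.237,0],[-67.6,14.9,106.5],0.74],[[0,-0.296,0],[-84.5,18.6,133.1],0.74],[[0,-0.355,0],[-101.3,22.3,159.7],0.74],[[0,-0.414,0],[-118.2,26.0,186.4],0.74],[[0,-0.473,0],[-135.1,29.8,213.0],0.74],[[0,-0.532,0],[-152.0,33.5,239.6],0.74],[[0,-0.592,0],[-168.9,37.2,266.2],0.74]]' --force 20

```text
time_s: 1.03
ee_pos: [419.7, -243.5, 367.4]
ee_rot: [-90.0, -0.0, -29.5]
force: [1.6, -1.2, 0.1]
gripper_width: 27.0
```

Call:
carry_out --increments '[[[0,-0.059,0],[0.8,3.7,31.5],0.74],[[0,-0.118,0],[1.7,7.4,63.0],0.74],[[0,-0.177,0],[2.5,11.2,94.6],0.74],[[0,-0.237,0],[3.3,14.9,126.1],0.74],[[0,-0.296,0],[4.1,18.6,157.6],0.74],[[0,-0.355,0],[5.0,22.3,189.1],0.74],[[0,-0.414,0],[5.8,26.0,220.6],0.74],[[0,-0.414,0],[5.8,26.0,220.6],0.74],[[0,-0.414,0],[5.8,26.0,220.6],0.74],[[0,-0.414,0],[5.8,26.0,220.6],0.74]]'

```text
time_s: 1.87
ee_pos: [533.1, -56.2, 341.3]
ee_rot: [-90.0, 0.1, -5.9]
force: [-0.3, 0.5, -0.7]
gripper_width: 24.2
```

```bash
cat >> h.py <<'E'
def wrist(save=None):
    s=env.state();f=grab('wrist',save);T=np.eye(4);T[:3,:3]=Rn.from_euler('xyz',s['ee_rot'],degrees=True).as_matrix();T[:3,3]=s['ee_pos']
    C=T@np.array(f['hand_eye']);Ri=C[:3,:3].T;f['rvec']=cv2.Rodrigues(Ri)[0];f['tvec']=-Ri@C[:3,3];return f
def tobox(p):
    c,s=np.cos(BA),np.sin(BA);return np.array([[c,s],[-s,c]])@(np.array(p[:2])-[BX,BY])
E
python3 - <<'E'
from h import *
f=wrist('w0')
hsv=cv2.cvtColor(f['frame'],cv2.COLOR_BGR2HSV)
n,l,st,c=cv2.connectedComponentsWithStats(cv2.inRange(hsv,(5,70,110),(20,255,255)))
for i in range(1,n):
    if st[i,4]>800: print(st[i],c[i].round(),on_z(f,*c[i],69).round(1),tobox(on_z(f,*c[i],69)).round(1))
s=cur();a=tool(-90,-42,27,62.8,back=18)
emit(s,lin(s,a,8)+[a,a])
E
```

```text
[  421     0   139   264 20447] [506. 166.] [693.9 -39.7  69. ] [ -33.7 -190.6]
[ 136   47   67   68 3033] [169.  81.] [467.6  41.4  69. ] [-88.6  43.5]
[ 362   51   62   63 3025] [393.  82.] [616.2  25.2  69. ] [-21.4 -90.1]
[    0   110   239   153 16588] [ 87. 197.] [394.1 -31.3  69. ] [-189.6   65.6]
[ 252  115   57   59 2627] [280. 144.] [537.1  -8.2  69. ] [-92.4 -41.8]
[257 232  48  32 836] [275. 251.] [525.  -86.4  69. ] [-164.7  -74.2]
[  22  296   90   48 3794] [ 66. 319.] [ 354.3 -126.    69. ] [-290.7   47.6]
[ 252  296   60   34 1846] [281. 313.] [ 524.1 -138.7   69. ] [-209.1 -101.9]
[ 453  296   89   48 3836] [497. 319.] [ 692.6 -160.8   69. ] [-136.  -255.3]
[[[0,-0.0,0],[0.1,11.0,0.1],0.74],[[0,-0.0,0],[0.1,21.9,0.2],0.74],[[0,-0.0,0],[0.2,32.9,0.3],0.74],[[0,-0.0,0],[0.2,43.9,0.4],0.74],[[0,-0.0,0],[0.3,54.8,0.5],0.74],[[0,-0.0,0],[0.3,65.8,0.6],0.74],[[0,-0.001,0],[0.4,76.7,0.7],0.74],[[0,-0.001,0],[0.4,87.7,0.8],0.74],[[0,-0.001,0],[0.4,87.7,0.8],0.74],[[0,-0.001,0],[0.4,87.7,0.8],0.74]]
```

View pics/w0.png

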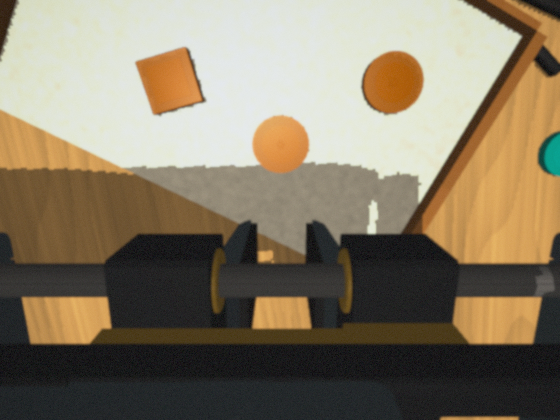

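The wrist view shows the disc at (280,144), centred ahead of the two open fingertips at (238,235) and (322,235). The bevel is at (169,81) and another rondel at (393,82). Both cameras agree within 2 mm, so I'll descend.

Call:
carry_out --increments '[[[0,0,0],[0.1,11,0.1],0.74],[[0,0,0],[0.1,21.9,0.2],0.74],[[0,0,0],[0.2,32.9,0.3],0.74],[[0,0,0],[0.2,43.9,0.4],0.74],[[0,0,0],[0.3,54.8,0.5],0.74],[[0,0,0],[0.3,65.8,0.6],0.74],[[0,0,0],[0.4,76.7,0.7],0.74],[[0,0,0],[0.4,86,0.8],0.74],[[0,0,0],[0.4,87.5,0.8],0.74],[[0,0,0],[0.4,87.5,0.8],0.74]]'

```text
time_s: 2.75
ee_pos: [533.4, -56.0, 253.7]
ee_rot: [-90.0, 0.1, -6.0]
force: [0.7, -0.1, 0.4]
gripper_width: 23.8
```

```bash
python3 - <<'E'
from h import *
s=cur();print(s,env.state()['force'])
a=tool(-90,-42,27,63,back=18);b=tool(-91,-42,27,63)
pts,L=bez([(-91,-42),(-50,-21),(-15,0),(30,0)],16);print(L)
p=lin(s,b,4)+[tool(x,y,h,63) for x,y,h in pts]+[tool(30+32*k/6,0,0,63) for k in range(1,7)]
p+=[p[-1]]*4
emit(s,p)
f=grab('side','s1')
E
```

```text
[533.43133489 -55.99239743 253.72804193  -5.97277943          nan] [ 0.70158883 -0.08273329  0.4309462 ]
21.742651221216367
[[[0,-0.0,0],[-0.1,-0.1,4.3],0.74],[[0,-0.0,0],[-0.2,-0.1,8.6],0.74],[[0,-0.001,0],[-0.4,-0.2,12.9],0.74],[[0,-0.001,0],[-0.5,-0.3,17.1],0.74],[[0,-0.009,0],[-0.3,-0.3,27.5],0.74],[[0,-0.008,0],[-0.4,-0.3,38.2],0.74],[[0,-0.0,0],[-0.7,-0.3,48.3],0.74],[[0,0.014,0],[-1.1,-0.3,57.9],0.74],[[0,0.034,0],[-1.6,-0.3,66.9],0.74],[[0,0.06,0],[-2.0,-0.3,75.5],0.74]]
[[[0,0.03,0],[-0.8,-0.0,8.1],0.74],[[0,0.064,0],[-1.6,-0.0,16.0],0.74],[[0,0.101,0],[-2.1,-0.0,23.5],0.74],[[0,0.141,0],[-2.5,-0.0,30.8],0.74],[[0,0.183,0],[-2.7,-0.0,37.9],0.74],[[0,0.227,0],[-2.7,-0.0,44.9],0.74],[[0,0.272,0],[-2.5,-0.0,51.8],0.74],[[0,0.318,0],[-1.9,-0.0,58.6],0.74],[[0,0.364,0],[-1.1,-0.0,65.4],0.74],[[0,0.41,0],[0.1,-0.0,72.1],0.74]]
[[[0,0.001,0],[-0.0,-0.0,5.3],0.74],[[0,0.001,0],[-0.0,-0.0,10.7],0.74],[[0,0.001,0],[-0.0,-0.0,16.0],0.74],[[0,0.001,0],[-0.0,-0.0,21.3],0.74],[[0,0.001,0],[-0.0,-0.0,26.7],0.74],[[0,0.001,0],[0.0,-0.0,32.0],0.74],[[0,0.001,0],[0.0,-0.0,32.0],0.74],[[0,0.001,0],[0.0,-0.0,32.0],0.74],[[0,0.001,0],[0.0,-0.0,32.0],0.74],[[0,0.001,0],[0.0,-0.0,32.0],0.74]]
```

View pics/s1.png

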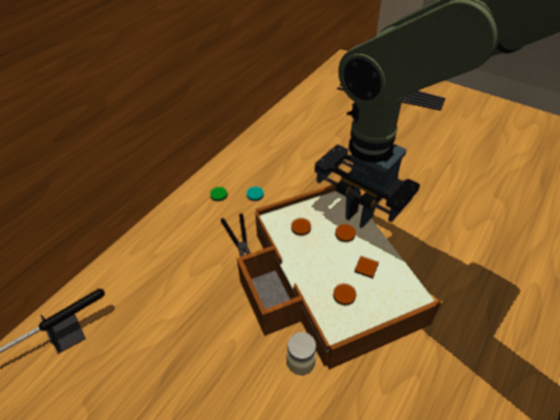

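The side view shows the fingertips at (358,212), just behind the disc at (346,232). I'll push it to just short of the gate and then check.

Call:
carry_out --increments '[[[0,0,0],[-0.1,0,4.3],0.74],[[0,0,0],[-0.2,0,8.6],0.74],[[0,0,0],[-0.4,0,12.9],0.74],[[0,0,0],[-0.5,0,17.1],0.74],[[0,-0.009,0],[-0.3,0,27.5],0.74],[[0,-0.008,0],[-0.4,0,38.2],0.74],[[0,0,0],[-0.7,0,48.3],0.74],[[0,0.014,0],[-1.1,0,57.9],0.74],[[0,0.034,0],[-1.6,0,66.9],0.74],[[0,0.06,0],[-2.0,0,75.5],0.74]]'

```text
time_s: 3.63
ee_pos: [539.6, 21.5, 254.1]
ee_rot: [-90.0, -0.0, -9.4]
force: [0.2, 0.4, 0.0]
gripper_width: 24.1
```

Call:
carry_out --increments '[[[0,0.03,0],[-0.8,0,8.1],0.74],[[0,0.064,0],[-1.6,0,16.0],0.74],[[0,0.101,0],[-2.1,0,23.5],0.74],[[0,0.141,0],[-2.5,0,30.8],0.74],[[0,0.183,0],[-2.7,0,37.9],0.74],[[0,0.227,0],[-2.7,0,44.9],0.74],[[0,0.272,0],[-2.5,0,51.8],0.74],[[0,0.318,0],[-1.9,0,58.6],0.74],[[0,0.364,0],[-1.1,0,65.4],0.74],[[0,0.41,0],[0.1,0,72.1],0.74]]'

```text
time_s: 4.47
ee_pos: [551.2, 92.5, 254.0]
ee_rot: [-90.0, 0.0, -32.9]
force: [-0.7, -1.0, -0.3]
gripper_width: 23.7
```

```bash
python3 - <<'E'
from h import *
print(cur(),tool(30,0,0,63),env.state()['time_s'])
f=wrist('w1')
E
```

```text
[551.21605866  92.53722861 254.03762799 -32.91200205          nan] [551.13820573  90.46854556 254.         -32.91836001   0.74      ] 4.4667
```

View pics/w1.png

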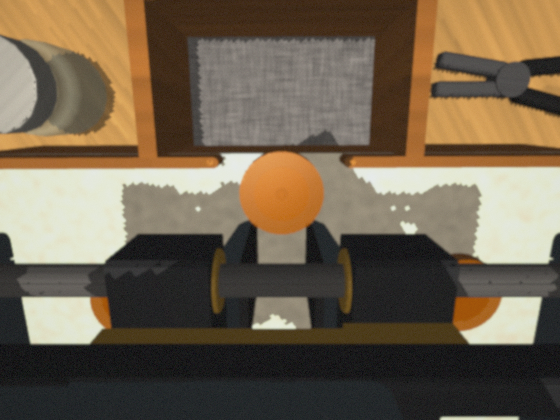

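The wrist view shows the disc at (282,192), snug in the cradle and centred between the gate posts at (215,160) and (347,160). I'll push it through.

Call:
carry_out --increments '[[[0,0,0],[0,0,5],0.74],[[0,0,0],[0,0,10],0.74],[[0,0,0],[0,0,15],0.74],[[0,0,0],[0,0,20],0.74],[[0,0,0],[0,0,25],0.74],[[0,0,0],[0,0,29],0.74],[[0,0,0],[0,0,32],0.74],[[0,0,0],[0,0,32],0.74],[[0,0,0],[0,0,32],0.74],[[0,0,0],[0,0,32],0.74]]'

```text
time_s: 5.35
ee_pos: [568.6, 117.9, 254.0]
ee_rot: [-90.0, 0.0, -32.8]
force: [-0.9, -0.7, 0.2]
gripper_width: 23.7
```

```bash
python3 - <<'E'
from h import *
s=cur();print(s,env.state()['time_s'],env.state()['force'])
f=wrist('w2')
for i in [(150,280),(120,280),(90,280),(110,240),(110,320)]:print(at_depth(f,i[1],i[0]).round(1))
# lift back, go above P approach
u=s.copy();u[:3]=tool(20,0,0,130)[:3];u[4]=CL
h=tool(-20.5,-90,85,130,back=16)
print(h)
emit(s,lin(s,u,5)+lin(u,h,15))
a=tool(-20.5,-90,85,63,back=16)
emit(h,lin(h,a,7)+[a]*3)
E
```

```text
[568.62996123 117.89189469 253.97111059 -32.83477459          nan] 5.35 [-0.92160982 -0.68861642  0.24484605]
[593.8 158.2  16.7]
[603.3 173.   15.3]
[612.4 187.   18.9]
[585.9 191.2   6.9]
[627.1 164.6   6.8]
[654.50120601  -3.46893877 321.          52.08163999   0.74      ]
[[[0,-0.0,0],[0.0,-13.4,-8.5],0.74],[[0,-0.0,0],[0.1,-26.8,-17.0],0.74],[[0,-0.0,0],[0.1,-40.2,-25.5],0.74],[[0,-0.0,0],[0.1,-53.6,-34.0],0.74],[[0,-0.0,0],[0.2,-67.0,-42.5],0.74],[[0,-0.099,0],[9.3,-67.0,-43.4],0.74],[[0,-0.198,0],[18.5,-67.0,-44.2],0.74],[[0,-0.296,0],[27.7,-67.0,-45.1],0.74],[[0,-0.395,0],[36.9,-67.0,-46.0],0.74],[[0,-0.494,0],[46.1,-67.0,-46.8],0.74]]
[[[0,-0.099,0],[7.7,-0.0,-5.1],0.74],[[0,-0.198,0],[15.4,-0.0,-10.2],0.74],[[0,-0.296,0],[23.0,-0.0,-15.3],0.74],[[0,-0.395,0],[30.7,-0.0,-20.4],0.74],[[0,-0.494,0],[38.4,-0.0,-25.6],0.74],[[0,-0.593,0],[46.1,-0.0,-30.7],0.74],[[0,-0.692,0],[53.8,-0.0,-35.8],0.74],[[0,-0.79,0],[61.4,-0.0,-40.9],0.74],[[0,-0.889,0],[69.1,-0.0,-46.0],0.74],[[0,-0.988,0],[76.8,-0.0,-51.1],0.74]]
[[[0,-0.0,0],[0.0,9.6,0.0],0.74],[[0,-0.0,0],[0.0,19.1,0.0],0.74],[[0,-0.0,0],[0.0,28.7,0.0],0.74],[[0,-0.0,0],[0.0,38.3,0.0],0.74],[[0,-0.0,0],[0.0,47.9,0.0],0.74],[[0,-0.0,0],[0.0,57.4,0.0],0.74],[[0,-0.0,0],[0.0,67.0,0.0],0.74],[[0,-0.0,0],[0.0,67.0,0.0],0.74],[[0,-0.0,0],[0.0,67.0,0.0],0.74],[[0,-0.0,0],[0.0,67.0,0.0],0.74]]
```

View pics/w2.png

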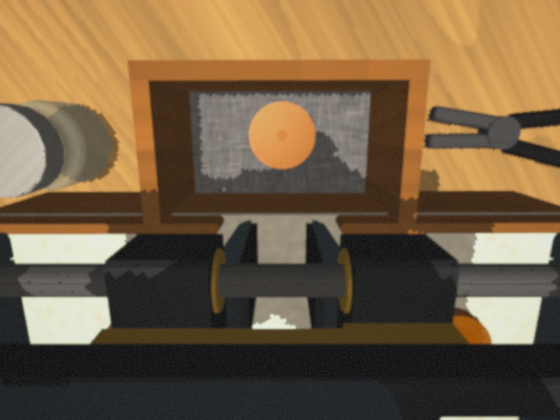

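The first rondel lies flat on the slot floor at (282,135), with its top at z ≈ 16. Next I'll approach the rondel at (-20,-90).

Call:
carry_out --increments '[[[0,0,0],[0,-13.4,-8.5],0.74],[[0,0,0],[0,-26.8,-17],0.74],[[0,0,0],[0,-40.2,-25.5],0.74],[[0,0,0],[0,-53.6,-34],0.74],[[0,0,0],[0,-67,-42.5],0.74],[[0,-0.099,0],[9.3,-67,-43.4],0.74],[[0,-0.198,0],[18.5,-67,-44.2],0.74],[[0,-0.296,0],[27.7,-67,-45.1],0.74],[[0,-0.395,0],[36.9,-67,-46],0.74],[[0,-0.494,0],[46.1,-67,-46.8],0.74]]'

```text
time_s: 6.23
ee_pos: [581.9, 52.5, 323.2]
ee_rot: [-90.0, -0.1, -4.3]
force: [-0.1, 0.1, -0.4]
gripper_width: 23.4
```

Call:
carry_out --increments '[[[0,-0.099,0],[7.7,0,-5.1],0.74],[[0,-0.198,0],[15.4,0,-10.2],0.74],[[0,-0.296,0],[23,0,-15.3],0.74],[[0,-0.395,0],[30.7,0,-20.4],0.74],[[0,-0.494,0],[38.4,0,-25.6],0.74],[[0,-0.593,0],[46.1,0,-30.7],0.74],[[0,-0.692,0],[53.8,0,-35.8],0.74],[[0,-0.79,0],[61.4,0,-40.9],0.74],[[0,-0.889,0],[69.1,0,-46],0.74],[[0,-0.988,0],[76.8,0,-51.1],0.74]]'

```text
time_s: 7.07
ee_pos: [654.4, -4.5, 323.2]
ee_rot: [-90.1, -0.1, 52.3]
force: [0.2, 0.6, -0.5]
gripper_width: 24.0
```

```bash
python3 - <<'E'
from h import *
s=cur();print(s,env.state()['time_s'])
f=wrist('w3')
hsv=cv2.cvtColor(f['frame'],cv2.COLOR_BGR2HSV)
n,l,st,c=cv2.connectedComponentsWithStats(cv2.inRange(hsv,(5,70,110),(20,255,255)))
for i in range(1,n):
    if st[i,4]>1500 and abs(st[i,2]-st[i,3])<20: print(st[i],c[i].round(),tobox(on_z(f,*c[i],69)).round(1))
x0=(-20.8,-90)
a=tool(*x0,85,63,back=16)
s[:2]=s[:2]
print('down');emit(s,lin(s,a,7)+[a]*3)
b=tool(*x0,85,63)
pts,L=bez([x0,(-17,-45),(-22,0),(30,0)],26);print(L)
emit(a,lin(a,b,4)+[tool(x,y,h,63) for x,y,h in pts])
e=tool(30,0,0,63)
E
```

```text
[654.36081319  -4.49346549 323.19198225  52.32242213          nan] 7.0667
[ 250  116   62   63 3067] [281. 146.] [-21.6 -90.4]
down
[[[0,0.001,0],[0.1,9.9,0.1],0.74],[[0,0.001,0],[0.2,19.8,0.1],0.74],[[0,0.002,0],[0.3,29.7,0.2],0.74],[[0,0.002,0],[0.3,39.5,0.3],0.74],[[0,0.003,0],[0.4,49.4,0.4],0.74],[[0,0.004,0],[0.5,59.3,0.4],0.74],[[0,0.004,0],[0.6,69.2,0.5],0.74],[[0,0.004,0],[0.6,69.2,0.5],0.74],[[0,0.004,0],[0.6,69.2,0.5],0.74],[[0,0.004,0],[0.6,69.2,0.5],0.74]]
32.39477552122119
[[[0,-0.0,0],[-0.0,-0.0,4.0],0.74],[[0,-0.0,0],[-0.0,-0.0,8.0],0.74],[[0,-0.0,0],[-0.0,-0.0,12.0],0.74],[[0,-0.0,0],[-0.0,-0.0,16.0],0.74],[[0,-0.021,0],[0.6,-0.0,24.3],0.74],[[0,-0.028,0],[0.5,-0.0,33.7],0.74],[[0,-0.02,0],[0.0,-0.0,42.9],0.74],[[0,0.002,0],[-0.7,-0.0,50.9],0.74],[[0,0.034,0],[-1.6,-0.0,57.9],0.74],[[0,0.075,0],[-2.6,-0.0,64.2],0.74]]
[[[0,0.049,0],[-1.4,-0.0,5.5],0.74],[[0,0.105,0],[-2.9,-0.0,10.4],0.74],[[0,0.167,0],[-4.3,-0.0,15.0],0.74],[[0,0.234,0],[-5.6,-0.0,19.1],0.74],[[0,0.305,0],[-6.8,-0.0,23.1],0.74],[[0,0.378,0],[-8.0,-0.0,26.9],0.74],[[0,0.455,0],[-9.0,-0.0,30.6],0.74],[[0,0.532,0],[-9.9,-0.0,34.3],0.74],[[0,0.611,0],[-10.5,-0.0,38.0],0.74],[[0,0.691,0],[-10.9,-0.0,41.7],0.74]]
[[[0,0.08,0],[-2.4,-0.0,2.8],0.74],[[0,0.159,0],[-4.6,-0.0,5.7],0.74],[[0,0.237,0],[-6.5,-0.0,9.0],0.74],[[0,0.314,0],[-8.1,-0.0,12.4],0.74],[[0,0.389,0],[-9.3,-0.0,16.2],0.74],[[0,0.462,0],[-10.0,-0.0,20.1],0.74],[[0,0.531,0],[-10.3,-0.0,24.4],0.74],[[0,0.597,0],[-10.0,-0.0,28.8],0.74],[[0,0.659,0],[-9.0,-0.0,33.5],0.74],[[0,0.715,0],[-7.4,-0.0,38.3],0.74]]
```

Call:
carry_out --increments '[[[0,0.001,0],[0.1,9.9,0.1],0.74],[[0,0.001,0],[0.2,19.8,0.1],0.74],[[0,0.002,0],[0.3,29.7,0.2],0.74],[[0,0.002,0],[0.3,39.5,0.3],0.74],[[0,0.003,0],[0.4,49.4,0.4],0.74],[[0,0.004,0],[0.5,58,0.4],0.74],[[0,0.004,0],[0.6,65,0.5],0.74],[[0,0.004,0],[0.6,68,0.5],0.74],[[0,0.004,0],[0.6,68,0.5],0.74],[[0,0.004,0],[0.6,68,0.5],0.74]]'

```text
time_s: 7.95
ee_pos: [653.4, -1.7, 251.3]
ee_rot: [-89.7, 0.1, 51.9]
force: [-4.0, 2.9, -2.9]
gripper_width: 23.6
```

```bash
python3 - <<'E'
from h import *
s=cur();x0=(-20.8,-90);print(s,tool(*x0,85,63,back=16),env.state()['force'])
E
```

```text
[653.3548452   -1.73085445 251.30993759  51.85177345          nan] [654.33817297  -3.7207725  254.          52.08163999   0.74      ] [-3.96547698  2.88676758 -2.92119345]
```

The tips touched the side fence lightly (about 5 N). I'll ease forward, away from the fence, and up a little, then re-check.

Call:
carry_out --increments '[[[0,0,0],[0,-2,3],0.74],[[0,0,0],[0,-2,6],0.74],[[0,0,0],[0,-2,8],0.74],[[0,0,0],[0,-2,8],0.74],[[0,0,0],[0,-2,8],0.74]]'

```text
time_s: 8.37
ee_pos: [648.5, 2.3, 255.4]
ee_rot: [-90.1, -0.0, 51.9]
force: [0.1, -0.4, -0.3]
gripper_width: 23.6
```

```bash
python3 - <<'E'
from h import *
s=cur();x0=(-20.8,-90);print(s,tool(*x0,85,63,back=8),env.state()['force'])
f=grab('top')
for b in blobs(f):print(np.round(b[0],1),b[1],tobox(b[2]).round(1))
b=tool(*x0,85,63.2)
pts,L=bez([x0,(-17,-45),(-22,0),(30,0)],26);print(L)
emit(s,lin(s,b,4)+[tool(x,y,h,63.2) for x,y,h in pts])
E
```

```text
[648.48449713   2.33510609 255.44724667  51.85367137          nan] [648.02707536   1.1955317  254.          52.08163999   0.74      ] [ 0.1083551  -0.36006121 -0.32323385]
[191.2 259.4] 448 [79.4 -6.2]
[262.1 338.9] 496 [-87.7  42.9]
32.39477552122119
[[[0,-0.001,0],[-0.3,0.3,1.9],0.74],[[0,-0.002,0],[-0.6,0.6,3.8],0.74],[[0,-0.003,0],[-0.9,0.9,5.7],0.74],[[0,-0.004,0],[-1.2,1.2,7.7],0.74],[[0,-0.025,0],[-0.7,1.2,16.0],0.74],[[0,-0.032,0],[-0.7,1.2,25.4],0.74],[[0,-0.024,0],[-1.3,1.2,34.5],0.74],[[0,-0.002,0],[-2.1,1.2,42.5],0.74],[[0,0.03,0],[-3.0,1.2,49.6],0.74],[[0,0.071,0],[-4.0,1.2,55.8],0.74]]
[[[0,0.049,0],[-1.4,-0.0,5.5],0.74],[[0,0.105,0],[-2.9,-0.0,10.4],0.74],[[0,0.167,0],[-4.3,-0.0,15.0],0.74],[[0,0.234,0],[-5.6,-0.0,19.1],0.74],[[0,0.305,0],[-6.8,-0.0,23.1],0.74],[[0,0.378,0],[-8.0,-0.0,26.9],0.74],[[0,0.455,0],[-9.0,-0.0,30.6],0.74],[[0,0.532,0],[-9.9,-0.0,34.3],0.74],[[0,0.611,0],[-10.5,-0.0,38.0],0.74],[[0,0.691,0],[-10.9,-0.0,41.7],0.74]]
[[[0,0.08,0],[-2.4,-0.0,2.8],0.74],[[0,0.159,0],[-4.6,-0.0,5.7],0.74],[[0,0.237,0],[-6.5,-0.0,9.0],0.74],[[0,0.314,0],[-8.1,-0.0,12.4],0.74],[[0,0.389,0],[-9.3,-0.0,16.2],0.74],[[0,0.462,0],[-10.0,-0.0,20.1],0.74],[[0,0.531,0],[-10.3,-0.0,24.4],0.74],[[0,0.597,0],[-10.0,-0.0,28.8],0.74],[[0,0.659,0],[-9.0,-0.0,33.5],0.74],[[0,0.715,0],[-7.4,-0.0,38.3],0.74]]
```

Call:
carry_out --increments '[[[0,0,0],[-0.3,0.4,2],0.74],[[0,0,0],[-0.6,0.8,4],0.74],[[0,0,0],[-0.9,1.2,6],0.74],[[0,0,0],[-1,1.3,8],0.74],[[0,-0.025,0],[-0.7,1.3,16],0.74],[[0,-0.032,0],[-0.7,1.3,25.4],0.74],[[0,-0.024,0],[-1.3,1.3,34.5],0.74],[[0,-0.002,0],[-2.1,1.3,42.5],0.74],[[0,0.03,0],[-3,1.3,49.6],0.74],[[0,0.071,0],[-4,1.3,55.8],0.74]]'

```text
time_s: 9.25
ee_pos: [600.7, 34.6, 253.8]
ee_rot: [-90.0, 0.0, 47.7]
force: [-0.5, -0.5, -0.6]
gripper_width: 23.9
```

Call:
carry_out --increments '[[[0,0.049,0],[-1.4,0,5.5],0.74],[[0,0.105,0],[-2.9,0,10.4],0.74],[[0,0.167,0],[-4.3,0,15],0.74],[[0,0.234,0],[-5.6,0,19.1],0.74],[[0,0.305,0],[-6.8,0,23.1],0.74],[[0,0.378,0],[-8,0,26.9],0.74],[[0,0.455,0],[-9,0,30.6],0.74],[[0,0.532,0],[-9.9,0,34.3],0.74],[[0,0.611,0],[-10.5,0,38],0.74],[[0,0.691,0],[-10.9,0,41.7],0.74]]'

```text
time_s: 10.08
ee_pos: [562.7, 54.3, 253.8]
ee_rot: [-90.0, 0.0, 8.0]
force: [-0.3, 0.7, 0.2]
gripper_width: 23.7
```

```bash
python3 - <<'E'
from h import *
x0=(-20.8,-90);pts,L=bez([x0,(-17,-45),(-22,0),(30,0)],26)
s=cur();print(s,tool(*pts[15],63.2),pts[15],env.state()['force'])
f=wrist('w4')
emit(s,[tool(x,y,h,63.2) for x,y,h in pts[16:]])
E
```

```text
[562.68090477  54.28088202 253.83157627   7.97680951          nan] [563.93620702  53.55800988 254.2          8.18006803   0.74      ] (np.float64(-1.9147969287454034), np.float64(-9.76667139069798), np.float64(41.09842804521856)) [-0.28731495  0.65871365  0.21703703]
[[[0,0.076,0],[-1.3,-0.4,1.9],0.74],[[0,0.155,0],[-3.5,-0.4,4.8],0.74],[[0,0.234,0],[-5.4,-0.4,8.1],0.74],[[0,0.311,0],[-7.0,-0.4,11.5],0.74],[[0,0.386,0],[-8.2,-0.4,15.2],0.74],[[0,0.458,0],[-9.0,-0.4,19.2],0.74],[[0,0.528,0],[-9.2,-0.4,23.4],0.74],[[0,0.594,0],[-8.9,-0.4,27.9],0.74],[[0,0.655,0],[-8.0,-0.4,32.5],0.74],[[0,0.712,0],[-6.4,-0.4,37.4],0.74]]
```

View pics/w4.png

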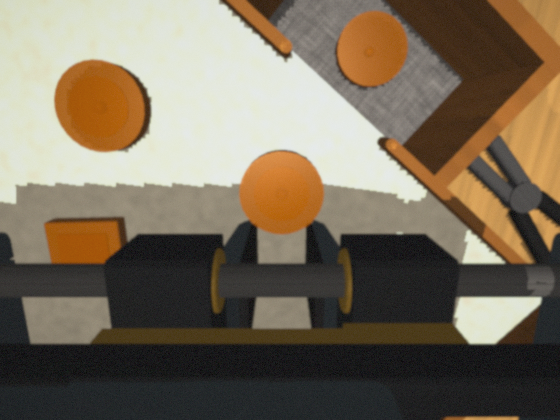

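The disc at (282,192) is still seated in the cradle mid-turn. The gate is up and to the right, between posts (288,47) and (392,143), with the first rondel in the slot at (372,48). I'll continue the turn and push it through.

Call:
carry_out --increments '[[[0,0.076,0],[-1.3,0,1.9],0.74],[[0,0.155,0],[-3.5,0,4.8],0.74],[[0,0.234,0],[-5.4,0,8.1],0.74],[[0,0.311,0],[-7,0,11.5],0.74],[[0,0.386,0],[-8.2,0,15.2],0.74],[[0,0.458,0],[-9,0,19.2],0.74],[[0,0.528,0],[-9.2,0,23.4],0.74],[[0,0.594,0],[-8.9,0,27.9],0.74],[[0,0.655,0],[-8,0,32.5],0.74],[[0,0.712,0],[-6.4,0,37.4],0.74]]'

```text
time_s: 10.97
ee_pos: [551.3, 90.3, 253.8]
ee_rot: [-90.0, 0.0, -32.7]
force: [-0.7, 0.7, 0.1]
gripper_width: 23.4
```

```bash
python3 - <<'E'
from h import *
s=cur();e=tool(30,0,0,63);print(s,e,env.state()['force'])
f=wrist('w5');cv2.imwrite('pics/w5c.png',f['frame'][100:300,120:440])
e=tool(63,0,0,63)
emit(s,lin(s,e,7)+[e]*3)
E
```

```text
[551.3318716   90.25105492 253.81889516 -32.66344637          nan] [551.13820573  90.46854556 254.         -32.91836001   0.74      ] [-0.68171383  0.73930237  0.06032792]
[[[0,0.001,0],[-0.0,-0.0,4.7],0.74],[[0,0.001,0],[-0.0,-0.1,9.5],0.74],[[0,0.002,0],[-0.1,-0.1,14.2],0.74],[[0,0.003,0],[-0.1,-0.1,18.9],0.74],[[0,0.003,0],[-0.1,-0.1,23.6],0.74],[[0,0.004,0],[-0.1,-0.2,28.4],0.74],[[0,0.004,0],[-0.1,-0.2,33.1],0.74],[[0,0.004,0],[-0.1,-0.2,33.1],0.74],[[0,0.004,0],[-0.1,-0.2,33.1],0.74],[[0,0.004,0],[-0.1,-0.2,33.1],0.74]]
```

View pics/w5c.png

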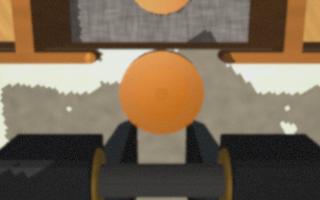

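The disc is centred in front of the gate, at (161,93) in the crop. I'll push it through.

Call:
carry_out --increments '[[[0,0,0],[0,0,4.7],0.74],[[0,0,0],[0,0,9.5],0.74],[[0,0,0],[0,0,14],0.74],[[0,0,0],[0,0,19],0.74],[[0,0,0],[0,0,24],0.74],[[0,0,0],[0,0,28],0.74],[[0,0,0],[0,0,32],0.74],[[0,0,0],[0,0,33],0.74],[[0,0,0],[0,0,33],0.74],[[0,0,0],[0,0,33],0.74]]'

```text
time_s: 11.85
ee_pos: [569.8, 117.6, 253.6]
ee_rot: [-90.0, 0.0, -32.6]
force: [-0.4, 0.6, 0.5]
gripper_width: 23.9
```

```bash
python3 - <<'E'
from h import *
s=cur();print(s,env.state()['time_s'],env.state()['force'])
f=wrist('w6');cv2.imwrite('pics/w6c.png',f['frame'][20:260,100:440])
for v,u in [(150,280),(120,280),(100,280)]:print(at_depth(f,u,v).round(1))
u=s.copy();u[:3]=tool(20,0,0,130)[:3];u[4]=CL
h=tool(-25,78,-85,130,back=9)
print(h);p=lin(s,u,5)+lin(u,h,15)+[h]*3
emit(s,p)
E
```

```text
[569.8313807  117.58783535 253.63358106 -32.59353185          nan] 11.85 [-0.38281405  0.58768826  0.52368606]
[594.7 157.9  14.5]
[604.3 172.8  15.6]
[610.6 182.7   7.2]
[ 436.93399495  132.74661624  321.         -117.91836001    0.74      ]
[[[0,-0.0,0],[-0.2,-13.5,-8.6],0.74],[[0,-0.0,0],[-0.5,-26.9,-17.2],0.74],[[0,-0.0,0],[-0.7,-40.4,-25.8],0.74],[[0,-0.0,0],[-1.0,-53.9,-34.3],0.74],[[0,-0.0,0],[-1.2,-67.4,-42.9],0.74],[[0,0.099,0],[-9.1,-67.4,-44.0],0.74],[[0,0.199,0],[-17.1,-67.4,-45.0],0.74],[[0,0.298,0],[-25.0,-67.4,-46.1],0.74],[[0,0.397,0],[-32.9,-67.4,-47.2],0.74],[[0,0.496,0],[-40.8,-67.4,-48.2],0.74]]
[[[0,0.099,0],[-6.5,-0.0,-4.7],0.74],[[0,0.199,0],[-12.9,-0.0,-9.4],0.74],[[0,0.298,0],[-19.4,-0.0,-14.1],0.74],[[0,0.397,0],[-25.9,-0.0,-18.8],0.74],[[0,0.496,0],[-32.3,-0.0,-23.5],0.74],[[0,0.596,0],[-38.8,-0.0,-28.3],0.74],[[0,0.695,0],[-45.3,-0.0,-33.0],0.74],[[0,0.794,0],[-51.7,-0.0,-37.7],0.74],[[0,0.894,0],[-58.2,-0.0,-42.4],0.74],[[0,0.993,0],[-64.7,-0.0,-47.1],0.74]]
[[[0,-0.0,0],[-0.0,-0.0,0.0],0.74],[[0,-0.0,0],[-0.0,-0.0,0.0],0.74],[[0,-0.0,0],[-0.0,-0.0,0.0],0.74]]
```

View pics/w6c.png

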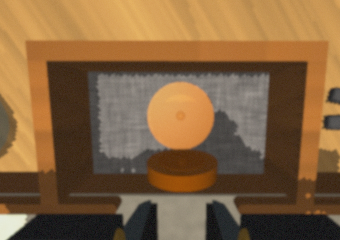

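The first rondel lies at (180,116) in the crop. The second, at (182,170), is tilted near the deck-side wall of the slot. I'll measure its height numerically.

```bash
python3 - <<'E'
from h import *
f=wrist('w7')
for v in range(100,225,8):
    p=at_depth(f,282,v);print(v,tobox(p).round(1),p[2].round(1),f['frame'][v,282])
E
```

```text
100 [107.7  -1. ] 6.8 [120 132 144]
108 [102.8  -1. ] 14.7 [ 93 162 224]
116 [98.2 -1. ] 15.8 [ 94 171 233]
124 [93.6 -1.1] 16.4 [ 93 160 224]
132 [88.9 -1.1] 14.4 [ 70 139 213]
140 [84.1 -1.1] 14.6 [ 76 146 219]
148 [79.4 -1.1] 15.3 [ 78 148 221]
156 [74.7 -1.2] 16.5 [ 74 144 219]
164 [69.7 -1.2] 15.1 [ 70 138 214]
172 [65.9 -1.2] 22.9 [23 49 86]
180 [63.6 -1.2] 37.1 [11 53 94]
188 [60.8 -1.2] 45.8 [10 47 87]
196 [58.  -1.2] 53.0 [ 10  65 128]
204 [53.9 -1.3] 53.6 [ 10  80 155]
212 [49.4 -1.3] 53.0 [36 63 96]
220 [47.4 -1.3] 60.9 [126 145 155]
```

The second disc stands tilted inside the slot between the first disc and the wall, its top edge at about z 53. That puts its centre near z 30, well below the deck. On to the third rondel.

Call:
carry_out --increments '[[[0,0,0],[-0.2,-13.5,-8.6],0.74],[[0,0,0],[-0.5,-26.9,-17.2],0.74],[[0,0,0],[-0.7,-40.4,-25.8],0.74],[[0,0,0],[-1,-53.9,-34.3],0.74],[[0,0,0],[-1.2,-67.4,-42.9],0.74],[[0,0.099,0],[-9.1,-67.4,-44],0.74],[[0,0.199,0],[-17.1,-67.4,-45],0.74],[[0,0.298,0],[-25,-67.4,-46.1],0.74],[[0,0.397,0],[-32.9,-67.4,-47.2],0.74],[[0,0.496,0],[-40.8,-67.4,-48.2],0.74]]'

```text
time_s: 12.78
ee_pos: [508.7, 98.2, 323.0]
ee_rot: [-89.9, -0.1, -61.4]
force: [-1.1, 0.1, 0.8]
gripper_width: 23.5
```

Call:
carry_out --increments '[[[0,0.099,0],[-6.5,0,-4.7],0.74],[[0,0.199,0],[-12.9,0,-9.4],0.74],[[0,0.298,0],[-19.4,0,-14.1],0.74],[[0,0.397,0],[-25.9,0,-18.8],0.74],[[0,0.496,0],[-32.3,0,-23.5],0.74],[[0,0.596,0],[-38.8,0,-28.3],0.74],[[0,0.695,0],[-45.3,0,-33],0.74],[[0,0.794,0],[-51.7,0,-37.7],0.74],[[0,0.894,0],[-58.2,0,-42.4],0.74],[[0,0.993,0],[-64.7,0,-47.1],0.74]]'

```text
time_s: 13.62
ee_pos: [436.2, 132.1, 322.8]
ee_rot: [-89.9, 0.1, -118.2]
force: [0.6, 0.4, -0.2]
gripper_width: 23.5
```

Call:
carry_out --increments '[[[0,0,0],[0,0,0],0.74],[[0,0,0],[0,0,0],0.74],[[0,0,0],[0,0,0],0.74]]'

```text
time_s: 13.87
ee_pos: [437.2, 132.3, 322.1]
ee_rot: [-89.9, 0.1, -117.8]
force: [-0.6, 0.2, 0.8]
gripper_width: 23.4
```

```bash
python3 - <<'E'
from h import *
s=cur();print(s,env.state()['qpos'])
f=wrist('w8')
hsv=cv2.cvtColor(f['frame'],cv2.COLOR_BGR2HSV)
n,l,st,c=cv2.connectedComponentsWithStats(cv2.inRange(hsv,(5,70,80),(20,255,255)))
for i in range(1,n):
    if st[i,4]>1500 and abs(st[i,2]-st[i,3])<20: print(st[i],c[i].round(),tobox(on_z(f,*c[i],69)).round(1))
a=tool(-25,78,-85,63.5,back=9);print(a)
emit(s,lin(s,a,7)+[a]*3)
E
```

```text
[ 437.16481122  132.33184972  322.08963852 -117.81602354           nan] [ 1.54039418e+01  1.20203555e+01  1.11651651e+02 -2.03094054e-02
  5.62104911e+01  1.33231301e+02]
[ 113    0   60   63 3063] [144.  31.] [63.8  8.8]
[ 347   74   78   81 3443] [386. 114.] [-88.2  43.8]
[ 250  128   64   64 3206] [282. 160.] [-25.2  78.3]
[ 436.93399495  132.74661624  254.5        -117.91836001    0.74      ]
[[[0,0.0,0],[-0.0,9.7,-0.1],0.74],[[0,0.001,0],[-0.1,19.3,-0.1],0.74],[[0,0.001,0],[-0.1,29.0,-0.2],0.74],[[0,0.001,0],[-0.1,38.6,-0.2],0.74],[[0,0.001,0],[-0.2,48.3,-0.3],0.74],[[0,0.002,0],[-0.2,57.9,-0.3],0.74],[[0,0.002,0],[-0.3,67.6,-0.4],0.74],[[0,0.002,0],[-0.3,67.6,-0.4],0.74],[[0,0.002,0],[-0.3,67.6,-0.4],0.74],[[0,0.002,0],[-0.3,67.6,-0.4],0.74]]
```

Call:
carry_out --increments '[[[0,0,0],[0,9.7,0],0.74],[[0,0,0],[0,19.3,0],0.74],[[0,0,0],[0,29,0],0.74],[[0,0,0],[0,38.6,0],0.74],[[0,0,0],[0,48,0],0.74],[[0,0,0],[0,57,0],0.74],[[0,0,0],[-0.2,65,0],0.74],[[0,0,0],[-0.2,67,0],0.74],[[0,0,0],[-0.2,67,0],0.74],[[0,0,0],[-0.2,67,0],0.74]]'

```text
time_s: 14.75
ee_pos: [437.2, 133.0, 254.2]
ee_rot: [-90.0, 0.0, -117.9]
force: [0.6, -0.8, 0.8]
gripper_width: 23.8
```

```bash
python3 - <<'E'
from h import *
s=cur();x0=(-25,78.2);print(s,env.state()['force'],tool(*x0,-85,63.2,back=9))
b=tool(*x0,-85,63.2)
pts,L=bez([x0,(-21,38),(-24,0),(30,0)],26);print(L)
emit(s,lin(s,b,4)+[tool(x,y,h,63.2) for x,y,h in pts])
E
```

```text
[ 437.24628426  132.9672679   254.16679545 -117.90768409           nan] [ 0.56310363 -0.80690087  0.84007046] [ 436.76610579  132.85530493  254.2        -117.91836001    0.74      ]
31.067856665537956
[[[0,0.0,0],[0.1,-0.0,2.2],0.74],[[0,0.0,0],[0.2,-0.0,4.3],0.74],[[0,0.0,0],[0.2,-0.0,6.5],0.74],[[0,0.0,0],[0.3,-0.0,8.6],0.74],[[0,0.003,0],[0.2,-0.0,16.8],0.74],[[0,0.002,0],[0.3,-0.0,25.9],0.74],[[0,-0.016,0],[0.8,-0.0,33.8],0.74],[[0,-0.048,0],[1.6,-0.0,40.5],0.74],[[0,-0.089,0],[2.6,-0.0,46.3],0.74],[[0,-0.139,0],[3.6,-0.0,51.5],0.74]]
[[[0,-0.056,0],[1.7,-0.0,4.5],0.74],[[0,-0.117,0],[3.3,-0.0,8.6],0.74],[[0,-0.183,0],[4.8,-0.0,12.4],0.74],[[0,-0.252,0],[6.3,-0.0,16.0],0.74],[[0,-0.323,0],[7.6,-0.0,19.6],0.74],[[0,-0.397,0],[8.8,-0.0,23.0],0.74],[[0,-0.472,0],[9.9,-0.0,26.5],0.74],[[0,-0.547,0],[10.7,-0.0,30.0],0.74],[[0,-0.623,0],[11.3,-0.0,33.5],0.74],[[0,-0.699,0],[11.6,-0.0,37.0],0.74]]
[[[0,-0.075,0],[2.3,-0.0,2.8],0.74],[[0,-0.149,0],[4.3,-0.0,5.8],0.74],[[0,-0.222,0],[6.1,-0.0,9.1],0.74],[[0,-0.292,0],[7.5,-0.0,12.6],0.74],[[0,-0.36,0],[8.5,-0.0,16.5],0.74],[[0,-0.425,0],[9.0,-0.0,20.6],0.74],[[0,-0.486,0],[9.0,-0.0,25.0],0.74],[[0,-0.544,0],[8.5,-0.0,29.7],0.74],[[0,-0.597,0],[7.4,-0.0,34.5],0.74],[[0,-0.644,0],[5.6,-0.0,39.6],0.74]]
```

Call:
carry_out --increments '[[[0,0,0],[0.1,0,2.2],0.74],[[0,0,0],[0.2,0,4.3],0.74],[[0,0,0],[0.2,0,6.5],0.74],[[0,0,0],[0.3,0,8.6],0.74],[[0,0.003,0],[0.2,0,16.8],0.74],[[0,0.002,0],[0.3,0,25.9],0.74],[[0,-0.016,0],[0.8,0,33.8],0.74],[[0,-0.048,0],[1.6,0,40.5],0.74],[[0,-0.089,0],[2.6,0,46.3],0.74],[[0,-0.139,0],[3.6,0,51.5],0.74]]'

```text
time_s: 15.58
ee_pos: [482.0, 105.0, 254.2]
ee_rot: [-90.0, 0.0, -109.9]
force: [-0.3, -0.6, 0.5]
gripper_width: 23.5
```

Call:
carry_out --increments '[[[0,-0.056,0],[1.7,0,4.5],0.74],[[0,-0.117,0],[3.3,0,8.6],0.74],[[0,-0.183,0],[4.8,0,12.4],0.74],[[0,-0.252,0],[6.3,0,16],0.74],[[0,-0.323,0],[7.6,0,19.6],0.74],[[0,-0.397,0],[8.8,0,23],0.74],[[0,-0.472,0],[9.9,0,26.5],0.74],[[0,-0.547,0],[10.7,0,30],0.74],[[0,-0.623,0],[11.3,0,33.5],0.74],[[0,-0.699,0],[11.6,0,37],0.74]]'

```text
time_s: 16.42
ee_pos: [512.6, 81.4, 254.1]
ee_rot: [-90.0, -0.0, -69.7]
force: [-1.2, -0.2, 0.9]
gripper_width: 23.6
```

```bash
cat >> h.py <<'E'
def near(f):
    hsv=cv2.cvtColor(f['frame'],cv2.COLOR_BGR2HSV)
    n,l,st,c=cv2.connectedComponentsWithStats(cv2.inRange(hsv,(5,70,110),(20,255,255)))
    for i in range(1,n):
        if st[i,4]>1500 and abs(st[i,2]-st[i,3])<20: print(st[i],c[i].round(),tobox(on_z(f,*c[i],69)).round(1))
E
python3 - <<'E'
from h import *
x0=(-25,78.2);pts,L=bez([x0,(-21,38),(-24,0),(30,0)],26)
s=cur();print(s,tool(*pts[15],63.2),pts[15],env.state()['force'])
near(wrist('w9'))
emit(s,[tool(x,y,h,63.2) for x,y,h in pts[16:]])
E
```

```text
[512.60744089  81.42536103 254.11231198 -69.70934455          nan] [511.93406594  82.16262403 254.2        -69.93106621   0.74      ] (np.float64(-4.72553957905957), np.float64(9.132202521272191), np.float64(-37.01270619084293)) [-1.18136727 -0.21446313  0.87055133]
[ 160    0   94  105 5601] [201.  46.] [67.4 -3.1]
[ 238  150   88   86 5848] [281. 192.] [-4.5  7.8]
[[[0,-0.071,0],[1.4,-0.1,2.4],0.74],[[0,-0.145,0],[3.4,-0.1,5.4],0.74],[[0,-0.218,0],[5.2,-0.1,8.7],0.74],[[0,-0.288,0],[6.6,-0.1,12.2],0.74],[[0,-0.356,0],[7.6,-0.1,16.1],0.74],[[0,-0.421,0],[8.2,-0.1,20.2],0.74],[[0,-0.482,0],[8.2,-0.1,24.6],0.74],[[0,-0.54,0],[7.7,-0.1,29.3],0.74],[[0,-0.593,0],[6.6,-0.1,34.1],0.74],[[0,-0.64,0],[4.8,-0.1,39.2],0.74]]
```

The disc is seated at wrist pixel (281,192), the same place as in the earlier pushes. Continuing.

Call:
carry_out --increments '[[[0,-0.071,0],[1.4,0,2.4],0.74],[[0,-0.145,0],[3.4,0,5.4],0.74],[[0,-0.218,0],[5.2,0,8.7],0.74],[[0,-0.288,0],[6.6,0,12.2],0.74],[[0,-0.356,0],[7.6,0,16.1],0.74],[[0,-0.421,0],[8.2,0,20.2],0.74],[[0,-0.482,0],[8.2,0,24.6],0.74],[[0,-0.54,0],[7.7,0,29.3],0.74],[[0,-0.593,0],[6.6,0,34.1],0.74],[[0,-0.64,0],[4.8,0,39.2],0.74]]'

```text
time_s: 17.3
ee_pos: [550.9, 90.6, 254.0]
ee_rot: [-90.0, -0.0, -33.2]
force: [0.4, 0.4, -0.5]
gripper_width: 23.9
```

```bash
python3 - <<'E'
from h import *
s=cur();e=tool(30,0,0,63.2);print(s,e,env.state()['force'])
near(wrist('w10'))
e=tool(64,0,0,63.2)
emit(s,lin(s,e,7)+[e]*3)
E
```

```text
[550.90526578  90.62666875 254.03976544 -33.20513104          nan] [551.13820573  90.46854556 254.2        -32.91836001   0.74      ] [ 0.36581652  0.43692084 -0.51101705]
[ 246   41   70   74 4133] [281.  78.] [81.6 -0.1]
[[[0,-0.001,0],[0.0,-0.0,4.9],0.74],[[0,-0.001,0],[0.0,-0.0,9.7],0.74],[[0,-0.002,0],[0.0,-0.1,14.6],0.74],[[0,-0.003,0],[0.1,-0.1,19.4],0.74],[[0,-0.004,0],[0.1,-0.1,24.3],0.74],[[0,-0.004,0],[0.1,-0.1,29.1],0.74],[[0,-0.005,0],[0.1,-0.2,34.0],0.74],[[0,-0.005,0],[0.1,-0.2,34.0],0.74],[[0,-0.005,0],[0.1,-0.2,34.0],0.74],[[0,-0.005,0],[0.1,-0.2,34.0],0.74]]
```

Call:
carry_out --increments '[[[0,0,0],[0,0,4.9],0.74],[[0,0,0],[0,0,9.7],0.74],[[0,0,0],[0,0,14.6],0.74],[[0,0,0],[0,0,19.4],0.74],[[0,0,0],[0,0,24],0.74],[[0,0,0],[0,0,29],0.74],[[0,0,0],[0,0,33],0.74],[[0,0,0],[0,0,34],0.74],[[0,0,0],[0,0,34],0.74],[[0,0,0],[0,0,34],0.74]]'

```text
time_s: 18.18
ee_pos: [568.7, 119.6, 254.1]
ee_rot: [-90.0, 0.0, -33.2]
force: [-0.0, -0.5, -0.1]
gripper_width: 23.7
```

```bash
python3 - <<'E'
from h import *
s=cur();print(s,env.state()['time_s'],env.state()['force'])
f=wrist('w11');im=f['frame'][20:260,100:440];cv2.imwrite('pics/w11c.png',im)
for v in range(90,225,8):
    p=at_depth(f,282,v);print(v,tobox(p).round(1),p[2].round(1),f['frame'][v,282])
E
```

```text
[568.7267438  119.56047756 254.05800047 -33.22382109          nan] 18.1833 [-0.0079502  -0.50303429 -0.08123836]
90 [1.125e+02 1.000e-01] 38.4 [29 48 70]
98 [109.2   0.2] 24.4 [ 93 162 223]
106 [104.9   0.2] 23.3 [ 95 172 233]
114 [100.4   0.2] 24.6 [ 95 175 234]
122 [96.   0.2] 24.1 [ 92 171 234]
130 [91.5  0.3] 23.3 [ 86 165 233]
138 [87.   0.3] 24.1 [ 81 161 233]
146 [82.4  0.3] 23.8 [ 83 162 234]
154 [77.9  0.3] 25.1 [ 77 153 230]
162 [73.3  0.4] 25.8 [ 75 149 226]
170 [67.2  0.4] 15.7 [ 46  96 154]
178 [66.   0.4] 37.9 [14 49 93]
186 [63.1  0.4] 46.2 [ 45 113 185]
194 [58.9  0.4] 47.3 [ 45 112 188]
202 [49.4  0.5] 25.9 [27 47 66]
210 [49.4  0.5] 44.8 [31 46 68]
218 [49.3  0.5] 60.2 [113 132 140]
```

View pics/w11c.png

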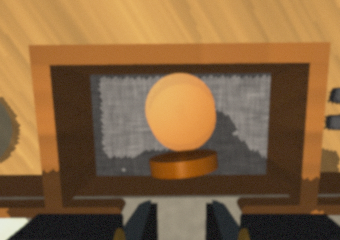

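The third rondel now lies flat on the first (top z ≈ 24), and the second stands on edge beside them with its top at z ≈ 47. I'll retract, then make a final check of the slot and the bystanders.

Call:
carry_out --increments '[[[0,0,0],[0,-5,-10],0.74],[[0,0,0],[0,-20,-25],0.74],[[0,0,0],[0,-40,-45],0.74],[[0,0,0],[0,-60,-75],0.74],[[0,0,0],[0,-80,-110],0.74],[[0,0,0],[0,-100,-145],0.74],[[0,0,0],[0,-120,-180],0.74],[[0,0,0],[0,-135,-210],0.74],[[0,0,0],[0,-140,-220],0.74],[[0,0,0],[0,-140,-220],0.74]]'

```text
time_s: 19.07
ee_pos: [446.8, -66.2, 395.9]
ee_rot: [-89.9, -0.2, -33.4]
force: [-0.4, 0.6, 0.1]
gripper_width: 23.5
```

```bash
python3 - <<'E'
from h import *
f=grab('top','end');im0=cv2.imread('pics/top0.png')
print(env.state()['ee_pos'],env.state()['time_s'],env.state()['force'])
for b in blobs(f,20):print(np.round(b[0],1),b[1],'z20',tobox(b[2]).round(1),'z69',tobox(on_z(f,*b[0],69)).round(1))
cv2.imwrite('pics/endc.png',np.hstack([cv2.resize(i[140:390,130:300],None,fx=2.3,fy=2.3) for i in(im0,f['frame'])]))
E
```

```text
[447.55496044 -65.17394544 394.76409956] 19.1167 [-0.1761882  -0.18601893  0.02739714]
[189.3 259.6] 515 z20 [89.9  1.8] z69 [81.9 -4.3]
[261.6 339. ] 469 z20 [-91.6  53.1] z69 [-87.1  43.4]
[387.6 367. ] 504 z20 [-307.5  -18.6] z69 [-288.1  -23.3]
```

View pics/endc.png

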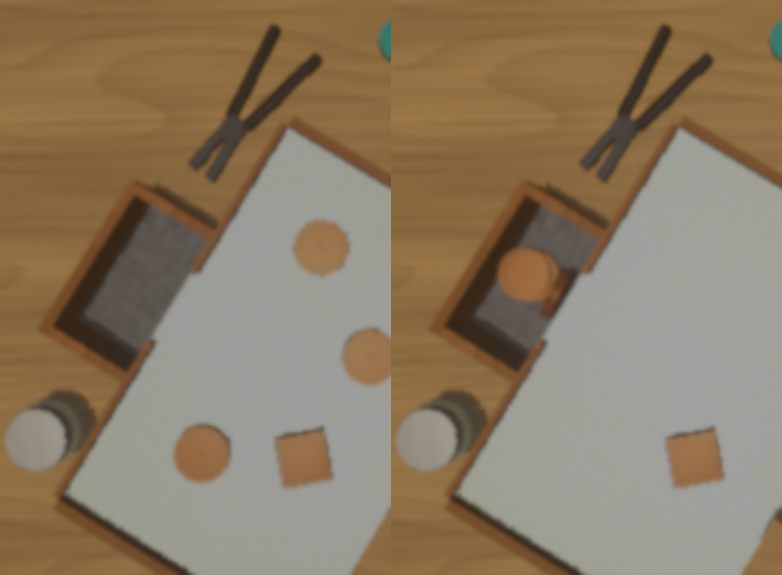

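In the before/after pair, the stacked rondels are in the slot at (527,274) and the one on edge at (560,295). The bevel, jar and pliers haven't moved. Handing in.

```bash
python3 - <<'E'
from h import *
a=cv2.imread('pics/end.png');b=grab('top')['frame']
print(cv2.absdiff(a,b)[230:310,145:215].mean(),cv2.absdiff(a,b)[230:310,145:215].max())
env.job_done()
E
```

```text
0.3525595238095238 3
the job is handed in; nothing more can be done
```

All three rondels are in the catch slot, and I handed the job in after about 19 s on the robot's clock. I pushed them in one at a time, cradled between two slightly open fingertips, and they slid along the deck the whole way.

- **Rondels:** two lie stacked flat and the third stands on edge against them. Its top was at z ≈ 47 mm, so all three centres are well below the deck. Two top-camera pictures in a row showed no movement in the slot.
- **Bystanders:** the bevel measured in the same place before and after, to within the camera's accuracy. The jar and pliers look unmoved in the before/after pictures. I didn't touch the green and turquoise discs.
- **Problem on the way:** on the second approach the fingertips brushed the side fence with about 5 N. I backed off before pushing.
- **Disagreements:** the top and wrist cameras differed by up to about 2 mm, within their stated accuracy. The arm's height sometimes read about 2 mm off target while it was moving, so I checked it again before each push.

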